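# Pack the stone tile on its mounting board and hold it flush

## Robot

A 6-joint arm with a two-finger parallel gripper is mounted at the origin on a cart in front of the work surface, level with it; the furniture and walls round the work are solid. World frame = base frame: x ahead of the robot, y to its left, z up, the work surface at z = 0. Lengths are in m, angles in rad, forces in N, time in s.
With the tool pointing down it reaches from about 0.375 to 0.925 m from the base axis. Payload 5.7 kg.
Tool frame: the origin (TCP) lies on the centre line of the jaws, within the pads' length; the fingertips stand 17 mm ahead of it and the grasp point (between the pads) lies 2 mm behind it; z points along the fingers, y is the direction in which the jaws open and shut (so a half turn about z gives the same grasp; the last joint's range is limited). The gripper opens to 88 mm and grips with 3 to 60 N. Pads are 20 mm wide; open, the fingers measure 115 mm over their backs; the gripper's body (75 mm by 178 mm) begins 61 mm behind the grasp point.
Start: joints at [-1.24, 0.359, 1.51, -0, 1.272, -0.115], TCP at [0.259, -0.541, 0.214] pointing down, gripper open.
Joint ranges: [-2.97, 2.97], [-1.01, 2.36], [0.21, 2.38], [-0.96, 4.11], [0.2, 2.71], [-2.98, 2.98]. Speed limits (rad/s): [2.39, 2.39, 3.14, 3.14, 3.14, 3.14].

## Interface

Orientations are given as [roll, pitch, yaw] about the fixed x, y, z axes, in that order (R = Rz(yaw) Ry(pitch) Rx(roll)).
In Python, from plant import sensors, capture, camera_info, manip, outline_of gives the robot as it stands.
- The arm moves only by the tool play_rows, never from a script. Its argument "targets" is a list of rows, each a list of 5 numbers: the shift along the world's x, y, z in cm, then the turn about the world's z in degrees, then the gripper's target within -1 to 1 (shut at 1, half-way at 0, fully open at -1). A call has 1 to 12 rows; each row shifts and turns the commanded pose from where the row before left it; what a row does not reach is not made up. A row lasts 1/12 s, in which the tool goes at most 41.7 mm and 7.16 degrees, less where a joint would pass 70% of its speed; a pose out of reach is approached as far as the arm can. A call is refused whole if a number of a shift passes 4.17 or a number of a turn 7.16, either way. A call with a gripper value outside its range is refused whole. The fingers move at their own pace and stop on an object; "squeeze" is the grip in N (left out, the last holds). Time passes only in rows, so rows that do not move let the fingers close. It gives the time, the measured TCP pose, the force and the opening at its end, in the units of the state.
- sensors.get_state(): the state, without advancing time (a new reading comes with each control period).
- capture(name): name is "scene" or "top" or "wrist"; returns the picture (480x640x3 uint8, red, green, blue); there is no depth.
- camera_info(name): a dict with "fx", "fy", "cx", "cy" (pixels), "origin" and "rotation" of the camera in the world. Camera axes: x right, y up, looking along -z (the intrinsics and any distortion apply to the point x, -y, -z); pixel columns grow to the right and rows downward; lengths in m; the calibration is good to about 2 mm. The wrist camera is an equidistant fisheye: a pixel r from the principal point sees the ray r / f radians off the axis. A picture is of the moment at which its call begins: read the wrist's pose just before it. camera_info takes no time and is no camera call; for the wrist camera it gives the pose at the moment of the call.
- manip.job_done(): hands the job in, once; it reports no verdict.
Trained networks look in the newest picture that a camera, given by its name, has taken for a name from the list of things; names that differ only in an ending like _2 or _b are one class to them, and where a whole thing is asked for, a point or a joint stands for the part that bears it (a point fixed in the world has none). Each returns a list of dicts, best first, with "p" (0 to 1); they miss things now and then, are a little off and sometimes report something else, mostly with a low value. They report only what shows in the picture. A call takes as long as a camera call. They do not tell look-alikes from the thing itself.
- outline_of(camera, query): "mask" (480x640 bool, what is visible of it) and "rect" ([left, top, right, bottom] in pixels, round what is visible of it).
The state is a dict: "time": time; "joint_positions": joint angles; "joint_velocities": joint speeds; "joint_efforts": joint torques, N m; "tool_pos": TCP position; "eef_rot": TCP orientation; "force": force on the tool from outside, world axes, zero at the start; "moment": the same for the moment, N m; "opening": opening from 0.0 (shut) to 1.0 (fully open).
Only numpy, scipy, OpenCV 4.12 (cv2) and the standard library are available. Lean on these libraries where they do the work, as an engineer would, in place of code of your own. Each camera call takes 0.05 s, during which the arm holds its last target.

## Task

A stone tile sits on a springy pad in a wooden mounting board, standing a little proud, with a gap between it and the side rail on the robot's side and another on the far side; only one of these two gaps is wide enough for the loose wooden spacer. Pick up the spacer by its tab, slide it down into that gap until it stands on the board (do not force it down on the wide rail of the narrow gap) and let go of it; then press the tile down with the fingers until its top is flush with the rails, and finish while still holding it pressed down flush. Leave the other things on the table where they are.

Things in the scene. Friction and masses are not known exactly. Their poses are not given: they have to be found in the camera images.
- mounting_board: Fixed wooden board 132 (x) x 124 (y) x 10 mm thick with the tile at its centre; origin at the centre of its underside, z up. End rails 14 mm wide at y = +-52 mm; side rails wide_rail and slim_rail at x = +-48 mm, either one on either side. The floor of the gaps is 10 mm, all rail tops 24 mm above the origin; the gaps are 90 mm long (y).
- flush_level (a point): Point at the board's centre, 24 mm above its underside: the height of the tops of all four rails, with which the tile's top must be flush.
- tile_top (a point): Centre of the top of the stone tile (marble, 56 mm in x, 80 mm in y, 13 mm thick; axes as the board's). At rest it stands 5 mm above the rail tops.
- stone_tile (a joint): How far the tile is pressed down, m: 0 at rest (5 mm proud), 0.005 = flush with the rails, against a firm stop. The tile cannot move sideways or turn. Its spring starts to yield at about 1 N and takes about 7 N to be held flush; it rises again when let go.
- slim_rail: Fixed wooden side rail 10 (x) x 88 (y) x 14 mm high on the board, centred 48 mm from the tile's centre on its near or far side; origin at the centre of its underside, axes as the board's. Between it and the tile is the wide gap: 15 mm wide, its middle 35.5 mm from the tile's centre, 14 mm deep below the rail tops.
- wide_rail: Fixed wooden side rail 30 (x) x 88 (y) x 14 mm high, on the opposite side of the tile from slim_rail, likewise centred 48 mm from the tile's centre; origin at the centre of its underside. Between it and the tile is only a 5 mm gap, too narrow for the spacer.
- spacer: Loose wooden spacer standing upright on the table, 12 mm thick (x); foot 60 mm long (y) and 14 mm high, above it a finger tab 36 mm long (y) from 14 to 52 mm height, of the same 12 mm thickness; origin at the centre of its underside, z up. Grasp the tab across the 12 mm. About 60 g.
- seal_a: Bystander, not to be moved: small carved stone seal standing upright, 20x20 mm, 54 mm tall; origin at the centre of its underside.
- water_dropper: Bystander, not to be moved: small round white water pot, 55x69x34 mm; origin at the centre of its underside.
- eraser: Bystander, not to be moved: eraser in a sleeve, 19x43x12 mm; origin at the centre of its underside.
- ink_dish: Bystander, not to be moved: shallow white dish, 83 mm across, 17 mm high; origin at the centre of its underside.
- ink_stick_b: Bystander, not to be moved: flat black ink stick, 22x85x10 mm; origin at the centre of its underside.
- ink_bottle_b: Bystander, not to be moved: ink bottle, 42 mm across, 110 mm tall; origin at the centre of its underside.
There are look-alikes about, which are no part of the job. What is shaped like the spacer but blue or yellow is not meant.

How it is judged:
On the way, in this order (a step that is already met when the one before it is completed fails the run):
1. the spacer stands on the board in the wide gap, let go (x of spacer in the frame of mounting_board between -0.05 and 0.05 m and y of spacer in the frame of mounting_board between -0.02 and 0.02 m and x of spacer in the frame of slim_rail between -0.02 and 0.02 m and z of spacer in the frame of mounting_board between 0.007 and 0.0125 m and angle between spacer's own z axis and vertical below 0.12 rad and contact force between the fingers and spacer below 0.2 N), for 0.2 s.
2. the fingers press the tile down flush (value of joint stone_tile above 0.0038 m and contact force between the fingers and stone_tile above 3 N), for 0.2 s.
At the end, for the whole second after the job is handed in: Spacer upright (0.12 rad) on the board (2.5 mm) in the gap beside the slim rail, within 20 mm of its middle along the gap, not touched by the fingers, at rest; the fingers press the tile with over 3 N and hold it down by over 3.8 of its 5 mm, still so after the program has ended (all of step 1 and all of step 2 and linear speed of spacer below 0.02 m/s); the arm keeps its last pose, push and grip.
It fails at once if the spacer is forced on the wide rail (more than 10 N) (contact force between spacer and wide_rail above 10 N).
It fails at once if another thing on the table is moved by more than 30 mm or tipped over (distance of any of seal_a, water_dropper, eraser, ink_dish, ink_stick_b, ink_bottle_b from where it was at the start of the episode above 0.03 m or angle between any of seal_a, water_dropper, eraser, ink_dish, ink_stick_b, ink_bottle_b's own z axis and vertical above 0.5 rad).
It also fails if it takes over 40 s, if anything falls off the work surface, if the arm or the gripper's body presses on something with over 40 N, if the wrist force passes 120 N, or if a joint passes its speed limit or range.

## Working session

There is one attempt and no reset: what is moved stays moved. The work goes in short steps, Python scripts to look and compute and a tool call to move; the robot and the scene stay as the last step left them, time stands still between calls to the robot, and variables do not carry over. Pictures are saved under pics/ and viewed, and the job is handed in when it is done.

Besides the shell and the picture viewer there is one more tool, called after "Request:" by a JSON object that holds its "method" and its "body". play_rows: Moves the arm, as the interface text tells. Its arguments: {"type":"object","properties":{"targets":{"type":"array","items":{"type":"array","items":{"type":"number"}}},"squeeze":{"type":"number"}},"required":["targets"]}

```bash
ls; mkdir -p pics; python3 - <<'E'
from plant import sensors, capture, camera_info
import cv2
for n in ("scene","top"):
    im=capture(n); cv2.imwrite(f"pics/{n}0.png",im[:,:,::-1])
    print(n,camera_info(n))
print(sensors.get_state())
E
```

```text
pics
scene {'fx': 547.5155757447809, 'fy': 547.5155757447809, 'cx': 316.82839973046845, 'cy': 239.56453741091804, 'origin': array([-0.02883139,  0.566298  ,  0.78609065]), 'rotation': array([ 0.73829159, -0.01179503, -2.12697995])}
top {'fx': 458.06076207859536, 'fy': 458.06076207859536, 'cx': 323.3720281351456, 'cy': 240.83989620711174, 'origin': array([0.3998081 , 0.17856947, 0.90897575]), 'rotation': array([ 0.14952544,  0.03592702, -1.55397486])}
{'time': 0.1, 'joint_positions': array([-1.24012687e+00,  3.59398915e-01,  1.51128030e+00,  9.71847455e-06,
        1.27244994e+00, -1.15072555e-01]), 'joint_velocities': array([ 0.00179708, -0.00072099, -0.00132452,  0.00095195, -0.00249434,
        0.00141905]), 'joint_efforts': array([ 3.47354880e-04, -5.16356742e+01, -2.71405792e+01,  6.76901964e-02,
        2.76177755e-02, -2.14286018e-05]), 'tool_pos': array([ 0.2584949 , -0.5408075 ,  0.21373062]), 'eef_rot': array([-3.14006738e+00, -1.85642472e-04,  4.45739007e-01]), 'force': array([ 0.06196821,  1.40042148, -0.42573389]), 'moment': array([0.035121  , 0.00052958, 0.01592252]), 'opening': 1.0031056989836424}
```

View pics/scene0.png

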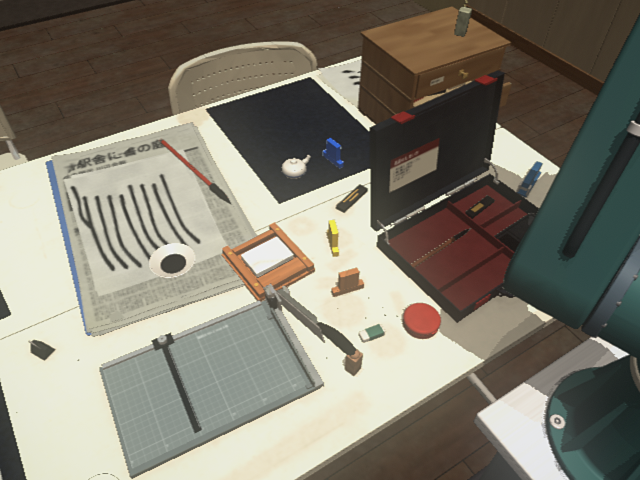

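View pics/top0.png

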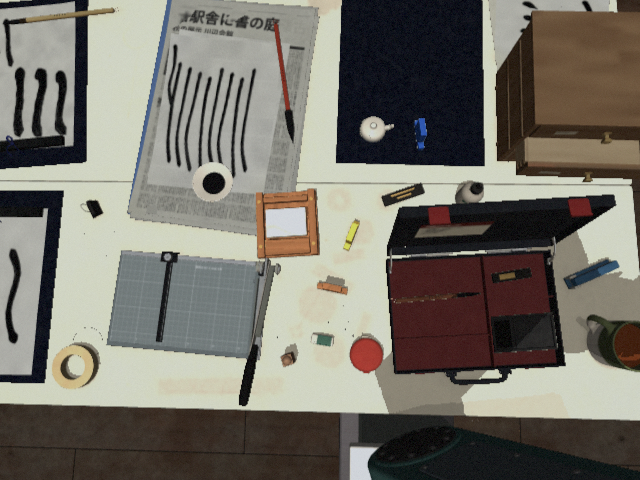

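Spacer candidates: orange/wood at top (332,287) / scene (348,283), yellow at top (352,235), blue at top (420,133) and (592,273). The wooden one fits, since blue and yellow are ruled out. I'll confirm it in an enlarged crop.

```bash
cat > h.py <<'E'
import numpy as np, cv2
from scipy.spatial.transform import Rotation as R
from plant import sensors, capture, camera_info, manip, outline_of
def cam(n):
    c=camera_info(n); return c,R.from_euler('xyz',c['rotation']).as_matrix(),np.array(c['origin'])
def ray(n,u,v,ci=None):
    c,M,o=ci or cam(n)
    a=(u-c['cx'])/c['fx'];b=(v-c['cy'])/c['fy']
    if n=='wrist':
        r=np.hypot(a,b); s=np.sin(r)/max(r,1e-9); d=np.array([a*s,-b*s,-np.cos(r)])
    else: d=np.array([a,-b,-1.])
    return o,M@d
def at(n,u,v,z,ci=None):
    o,d=ray(n,u,v,ci); return o+d*(z-o[2])/d[2]
def proj(n,P,ci=None):
    c,M,o=ci or cam(n); q=M.T@(np.asarray(P)-o); x,y,z=q[0],-q[1],-q[2]
    if n=='wrist':
        r=np.hypot(x,y); t=np.arctan2(r,z); x,y=x/r*t,y/r*t
    else: x,y=x/z,y/z
    return c['cx']+c['fx']*x,c['cy']+c['fy']*y
E
python3 - <<'E'
from h import *
t=cv2.imread('pics/top0.png');s=cv2.imread('pics/scene0.png')
a=cv2.resize(t[180:310,240:370],(520,520),interpolation=cv2.INTER_CUBIC)
cv2.imwrite('pics/ct.png',a)
cv2.imwrite('pics/cs.png',cv2.resize(s[210:310,210:380],None,fx=4.5,fy=4.5,interpolation=cv2.INTER_CUBIC))
for n in('top','scene'):
    capture(n)
    for q in('spacer','mounting_board','stone_tile','slim_rail','wide_rail','seal_a','water_dropper','eraser','ink_dish','ink_stick_b','ink_bottle_b'):
        for r in outline_of(n,q)[:4]:
            x0,y0,x1,y1=r['rect'];v,u=np.nonzero(r['mask'])
            print(n,q,round(r['p'],2),[int(i) for i in r['rect']],at(n,u.mean(),v.mean(),0.02)[:2].round(3))
E
```

```text
top spacer 0.72 [343, 220, 358, 249] [0.546 0.159]
top spacer 0.71 [320, 280, 347, 292] [0.443 0.194]
top spacer 0.61 [415, 119, 428, 148] [0.755 0.021]
top mounting_board 0.95 [253, 187, 322, 257] [0.576 0.286]
top mounting_board 0.54 [360, 115, 395, 142] [0.765 0.116]
top stone_tile 0.56 [262, 207, 309, 239] [0.57  0.288]
top slim_rail 0.77 [261, 194, 310, 203] [0.617 0.292]
top wide_rail 0.7 [266, 236, 307, 256] [0.521 0.284]
top seal_a 0.45 [281, 348, 294, 361] [0.307 0.276]
top water_dropper 0.87 [361, 115, 390, 142] [0.766 0.117]
top eraser 0.65 [310, 332, 334, 345] [0.344 0.213]
top ink_dish 0.55 [194, 162, 233, 202] [0.652 0.439]
top ink_dish 0.39 [256, 188, 323, 256] [0.576 0.286]
top ink_stick_b 0.72 [381, 185, 424, 205] [0.629 0.057]
top ink_bottle_b 0.7 [281, 349, 294, 365] [0.307 0.276]
top ink_bottle_b 0.58 [452, 182, 482, 203] [ 0.633 -0.075]
scene spacer 0.96 [333, 268, 363, 296] [0.444 0.198]
scene spacer 0.59 [321, 142, 343, 167] [0.761 0.023]
scene mounting_board 0.82 [223, 219, 312, 300] [0.563 0.297]
scene stone_tile 0.76 [240, 237, 293, 277] [0.571 0.291]
scene slim_rail 0.68 [236, 227, 274, 256] [0.615 0.295]
scene slim_rail 0.16 [223, 220, 312, 300] [0.564 0.298]
scene wide_rail 0.93 [256, 256, 307, 289] [0.521 0.287]
scene seal_a 0.81 [345, 350, 362, 374] [0.307 0.28 ]
scene seal_a 0.63 [252, 255, 307, 290] [0.521 0.286]
scene water_dropper 0.94 [286, 155, 307, 180] [0.761 0.119]
scene water_dropper 0.6 [145, 245, 197, 279] [0.653 0.444]
scene eraser 0.73 [360, 327, 382, 339] [0.338 0.225]
scene ink_dish 0.61 [149, 244, 198, 280] [0.653 0.443]
scene ink_stick_b 0.59 [333, 182, 366, 213] [0.619 0.071]
```

View pics/ct.png

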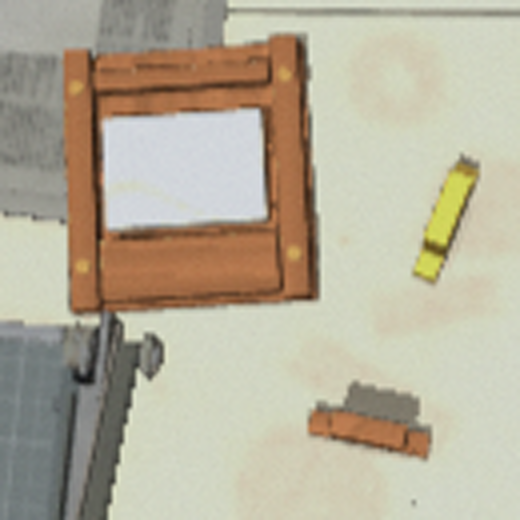

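View pics/cs.png

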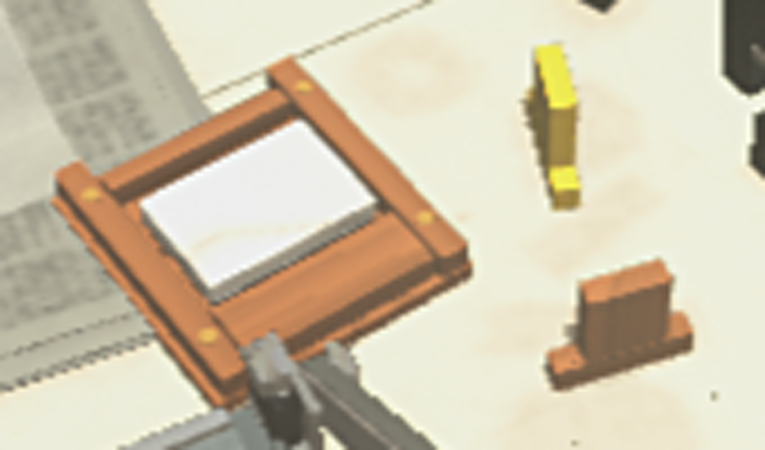

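The crops show a wooden spacer at top px (332,287) with a foot and a tab. The board's wide rail is on the near side and its slim rail on the far side, so the wide gap is the far one. Next I'll fit the poses.

```bash
python3 - <<'E'
from h import *
T=[(103,119),(262,108),(268,220),(107,230)] # +x+y, +x-y, -x-y, -x+y
S=[(141,205),(297,120),(378,200),(213,293)]
for n,C,o,k in(('top',T,(240,180),4),('scene',S,(210,210),4.5)):
    P=np.array([at(n,o[0]+(u+.5)/k-.5,o[1]+(v+.5)/k-.5,.029)[:2] for u,v in C])
    print(n,P.round(4).tolist(),P.mean(0).round(4))
    for i in range(4): 
        d=P[(i+1)%4]-P[i]; print(np.linalg.norm(d).round(4),np.degrees(np.arctan2(d[1],d[0])).round(1))
# spacer: tab top z .052, foot ends at .014
for n,o,k,tab,ends in(('top',(240,180),4,[(330,412),(408,426),(405,446),(328,434)],[]),('scene',(210,210),4.5,[(581,283),(663,261),(671,280),(583,303)],[])):
    P=np.array([at(n,o[0]+(u+.5)/k-.5,o[1]+(v+.5)/k-.5,.052)[:2] for u,v in tab])
    print(n,'tab',P.round(4).tolist(),P.mean(0).round(4))
    for a,b in((0,1),(3,2)):
        d=P[b]-P[a]; print(np.linalg.norm(d).round(4),np.degrees(np.arctan2(d[1],d[0])).round(1))
print(sensors.get_state()['time'])
E
```

```text
top [[0.5934, 0.328], [0.5996, 0.2495], [0.5438, 0.2453], [0.538, 0.3241]] [0.5687 0.2867]
0.0787 -85.5
0.056 -175.7
0.079 94.2
0.0556 4.1
scene [[0.5906, 0.3332], [0.5988, 0.2567], [0.5432, 0.2501], [0.5352, 0.3295]] [0.567  0.2924]
0.0769 -83.9
0.056 -173.2
0.0799 95.8
0.0555 3.8
top tab [[0.4495, 0.2125], [0.4436, 0.1761], [0.4343, 0.1774], [0.4393, 0.2133]] [0.4417 0.1948]
0.0369 -99.3
0.0363 -97.9
scene tab [[0.4494, 0.2145], [0.442, 0.1815], [0.4327, 0.1842], [0.4408, 0.2192]] [0.4412 0.1999]
0.0338 -102.6
0.0359 -103.1
1.3
```

Request:
{"method": "play_rows", "body": {"targets": [[1, 3, 0, 2.25, -1], [1, 3, 0, 2.25, -1], [1, 3, 0, 2.25, -1], [1, 3, 0, 2.25, -1], [1, 3, 0, 2.25, -1], [1, 3, 0, 2.25, -1], [1, 3, 0, 2.25, -1], [1, 3, 0, 2.25, -1], [1, 3, 0, 2.25, -1], [1, 3, 0, 2.25, -1], [1, 3, 0, 2.25, -1], [1, 3, 0, 2.25, -1]]}}

```text
time: 2.3
tool_pos: [0.3789, -0.1799, 0.2146]
eef_rot: [3.141, -0.0, 0.919]
force: [0.7, -0.7, 0.4]
opening: 1.0
```

Request:
{"method": "play_rows", "body": {"targets": [[0.5, 3, 0, 2.25, -1], [0.5, 3, 0, 2.25, -1], [0.5, 3, 0, 2.25, -1], [0.5, 3, 0, 2.25, -1], [0.5, 3, 0, 2.25, -1], [0.5, 3, -0.5, 2.25, -1], [0.5, 3, -1, 2.25, -1], [0.5, 3, -1, 2.25, -1], [0.5, 3, -1, 2.25, -1], [0.5, 3, -1, 2.25, -1], [0.5, 3, -0.5, 2.25, -1], [0.6, 1.8, 0, 2.25, -1]]}}

```text
time: 3.3
tool_pos: [0.4387, 0.1691, 0.1634]
eef_rot: [-3.14, -0.0, 1.391]
force: [-0.2, -0.3, 0.9]
opening: 0.999
```

```bash
python3 - <<'E'
from h import *
s=sensors.get_state();print(s['time'],s['tool_pos'],np.degrees(s['eef_rot']),s['opening'],s['joint_positions'])
c=cam('wrist');print(c)
im=capture('wrist'); cv2.imwrite("pics/w1.png",im[:,:,::-1])
E
```

```text
3.3 [0.43870831 0.16914635 0.16338286] [-1.79884958e+02 -3.04622132e-03  7.97239602e+01] 0.9992225999073808 [2.20230038e-01 2.32531919e-01 1.84404372e+00 9.47945688e-04
 1.06684621e+00 3.99122203e-01]
({'fx': 371.64829954431775, 'fy': 371.64829954431775, 'cx': 316.8478335997564, 'cy': 245.77823988804784, 'origin': array([0.45064459, 0.23861613, 0.33383208]), 'rotation': array([-0.26149317,  0.00148252, -0.17861431])}, array([[ 0.98408975,  0.17124918,  0.04734016],
       [-0.1776659 ,  0.95070479,  0.25415592],
       [-0.00148252, -0.25852297,  0.96600397]]), array([0.45064459, 0.23861613, 0.33383208]))
```

View pics/w1.png

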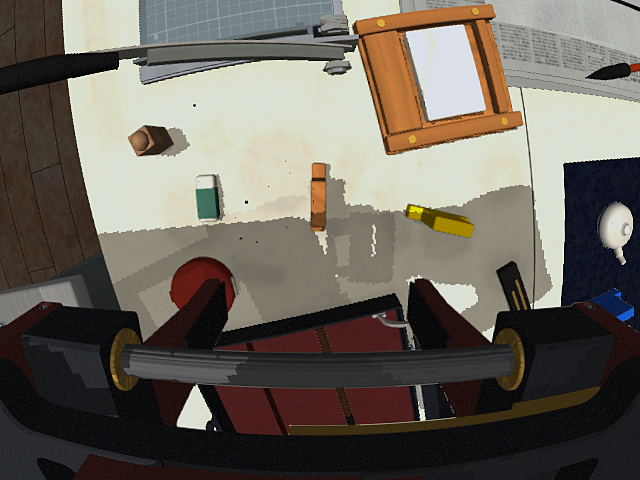

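The wrist view shows the spacer at (318,197), the board at upper right with its slim rail on the far right (about 495,75), and the yellow look-alike at (440,220).

```bash
python3 - <<'E'
from h import *
s=cv2.imread('pics/w1.png')
cv2.imwrite('pics/ws.png',cv2.resize(s[150:250,270:370],(600,600),interpolation=cv2.INTER_CUBIC))
cv2.imwrite('pics/wb.png',cv2.resize(s[0:160,345:530],None,fx=3.75,fy=3.75,interpolation=cv2.INTER_CUBIC))
E
```

```text
(no output)
```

View pics/ws.png

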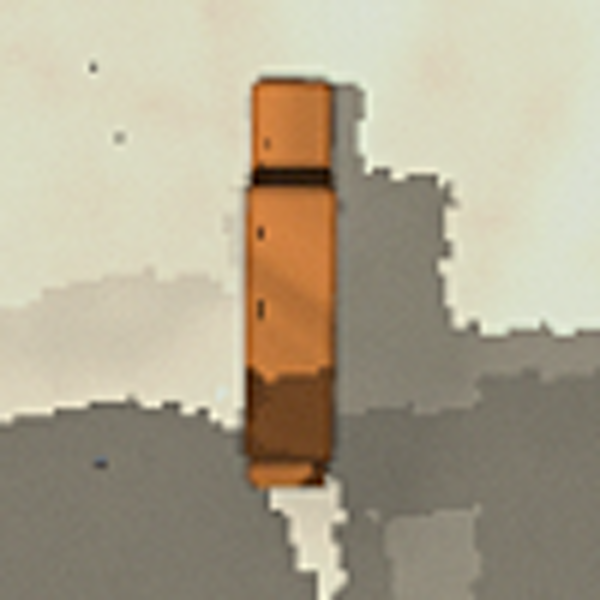

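View pics/wb.png

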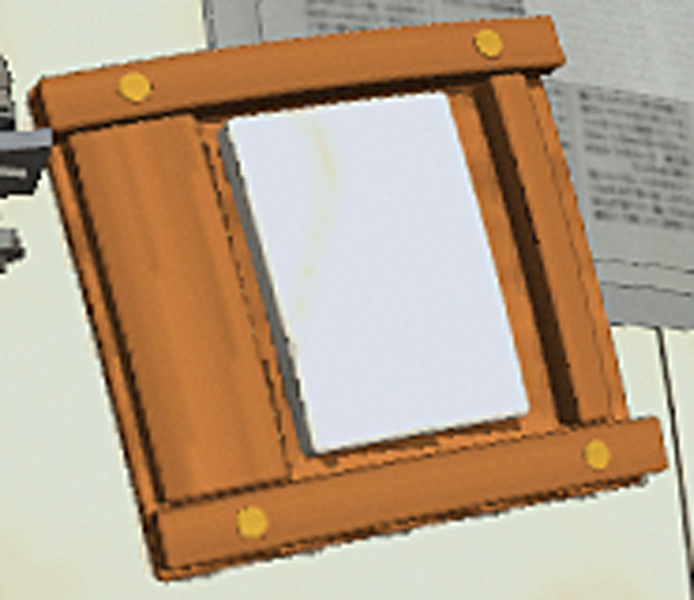

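```bash
python3 - <<'E'
from h import *
ci=cam('wrist')
def f(C,o,k,z):
    P=np.array([at('wrist',o[0]+(u+.5)/k-.5,o[1]+(v+.5)/k-.5,z,ci)[:2] for u,v in C])
    print(P.round(4).tolist(),P.mean(0).round(4))
    for i in range(4):
        d=P[(i+1)%4]-P[i]; print(np.linalg.norm(d).round(4),np.degrees(np.arctan2(d[1],d[0])).round(1))
f([(249,187),(333,187),(332,460),(248,460)],(270,150),6,.052)
f([(228,119),(446,93),(527,410),(314,453)],(345,0),3.75,.029)
E
```

```text
[[0.444, 0.2175], [0.4545, 0.2157], [0.4483, 0.1808], [0.4376, 0.1827]] [0.4461 0.1992]
0.0106 -10.1
0.0354 -100.1
0.0109 169.9
0.0354 79.6
[[0.5436, 0.3298], [0.5984, 0.3337], [0.6036, 0.2558], [0.5489, 0.2507]] [0.5736 0.2925]
0.055 4.0
0.0781 -86.2
0.055 -174.7
0.0794 93.8
```

Request:
{"method": "play_rows", "body": {"targets": [[0.3, 1.5, 0, 0, -1], [0.2, 1.4, -1.5, 0, -1], [0, 0, -2.5, 0, -1], [0, 0, -3, 0, -1], [0, 0, -2.5, 0, -1], [0, 0, -1.5, 0, -1], [0, 0, -1, 0, -1], [0, 0, 0, 0, -1]], "squeeze": 15}}

```text
time: 4.02
tool_pos: [0.4435, 0.1949, 0.0429]
eef_rot: [-3.139, 0.002, 1.388]
force: [-0.8, -0.5, -0.2]
opening: 1.0
```

```bash
python3 - <<'E'
from h import *
s=sensors.get_state();print(s['time'],s['tool_pos'],np.degrees(s['eef_rot']),s['force'])
for n in('wrist','scene'):
    im=capture(n); cv2.imwrite(f"pics/{n}2.png",im[:,:,::-1])
E
```

```text
4.0167 [0.44349162 0.19494437 0.04290244] [-1.79830693e+02  8.60592519e-02  7.95134620e+01] [-0.81607471 -0.47198095 -0.21688148]
```

View pics/wrist2.png

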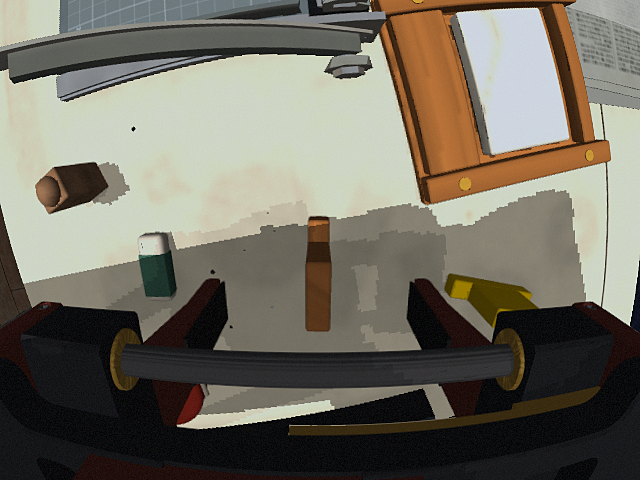

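The spacer tab is at columns 305-331 and rows 262-330, centred between the fingers. I'll check the position along the tab, then close.

```bash
python3 - <<'E'
from h import *
print(at('wrist',318,263,.052),at('wrist',318,329,.052))
print(proj('wrist',[0.4435,.195,.043]),proj('wrist',[0.4435,.195,.052]))
E
```

```text
[0.44809696 0.21384933 0.052     ] [0.44193337 0.18019813 0.052     ]
(np.float64(315.68861852216435), np.float64(294.40671711511925)) (np.float64(315.6451437669905), np.float64(301.5869810751858))
```

Request:
{"method": "play_rows", "body": {"targets": [[0, 0.2, 0, 0, 0], [0, 0, 0, 0, 1], [0, 0, 0, 0, 1], [0, 0, 0, 0, 1], [0, 0, 0, 0, 1], [0, 0, 0, 0, 1], [0, 0, 0, 0, 1], [0, 0, 0, 0, 1]], "squeeze": 15}}

```text
time: 4.78
tool_pos: [0.4447, 0.1977, 0.0444]
eef_rot: [-3.141, -0.0, 1.388]
force: [0.6, 0.5, -0.5]
opening: 0.435
```

Request:
{"method": "play_rows", "body": {"targets": [[0, 0, 0, 0, 1], [0, 0, 0, 0, 1], [0, 0, 0, 0, 1], [0, 0, 0, 0, 1], [0, 0, 0, 0, 1], [0, 0, 0, 0, 1], [0, 0, 0, 0, 1], [0, 0, 0, 0, 1]]}}

```text
time: 5.45
tool_pos: [0.4447, 0.1977, 0.0444]
eef_rot: [-3.142, -0.0, 1.388]
force: [-1.3, -0.4, 0.1]
opening: 0.008
```

The gripper shut completely, so it has missed. I'll look before doing anything else.

```bash
python3 - <<'E'
from h import *
s=sensors.get_state();print(s['time'],s['tool_pos'],s['opening'])
a=[]
for n in('wrist','scene'):
    im=capture(n)[:,:,::-1]; cv2.imwrite(f"pics/{n}3.png",im)
    if n=='wrist': a.append(cv2.resize(im,(400,300)))
    else: a.append(cv2.resize(im[200:320,280:440],(400,300)))
cv2.imwrite('pics/c3.png',np.hstack(a))
E
```

```text
5.45 [0.44470905 0.19766982 0.04442872] 0.007517684453234668
```

View pics/c3.png

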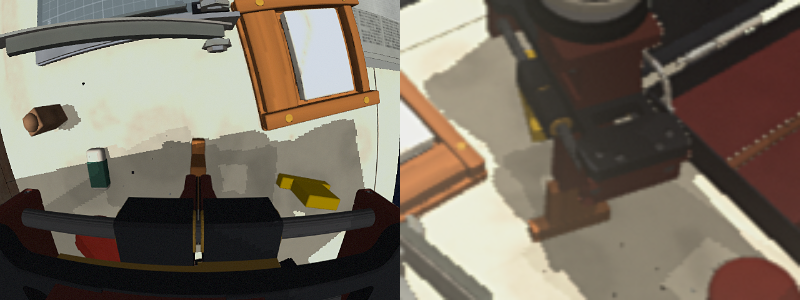

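View pics/wrist3.png

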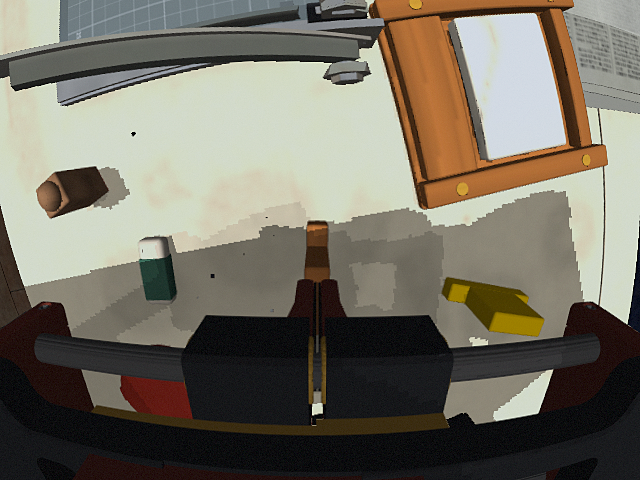

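```bash
python3 - <<'E'
from h import *
im=cv2.imread('pics/scene3.png')
cv2.imwrite('pics/c4.png',cv2.resize(im[225:305,310:410],(800,600),interpolation=cv2.INTER_CUBIC))
im=cv2.imread('pics/wrist3.png')
cv2.imwrite('pics/c5.png',cv2.resize(im[200:440,200:440],(600,600),interpolation=cv2.INTER_CUBIC))
T=np.array([0.4447,.1977,.0444])
print(proj('scene',T),proj('scene',T-[0,0,.017]),proj('wrist',T),proj('wrist',T-[0,0,.017]))
E
```

```text
(np.float64(348.09317266573896), np.float64(273.1205030017656)) (np.float64(347.5711437342183), np.float64(279.1851893575281)) (np.float64(318.60582021675424), np.float64(294.2474701352743)) (np.float64(318.4521410086288), np.float64(282.1956227426407))
```

View pics/c4.png

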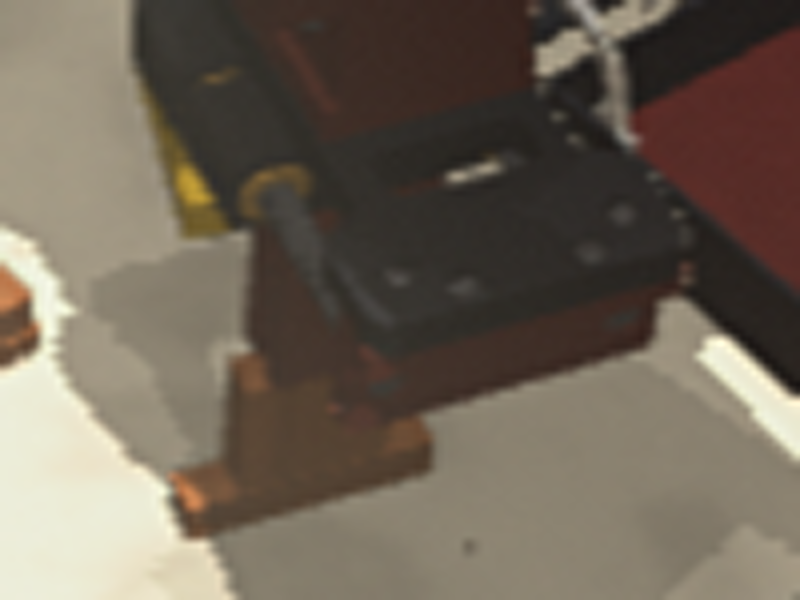

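View pics/c5.png

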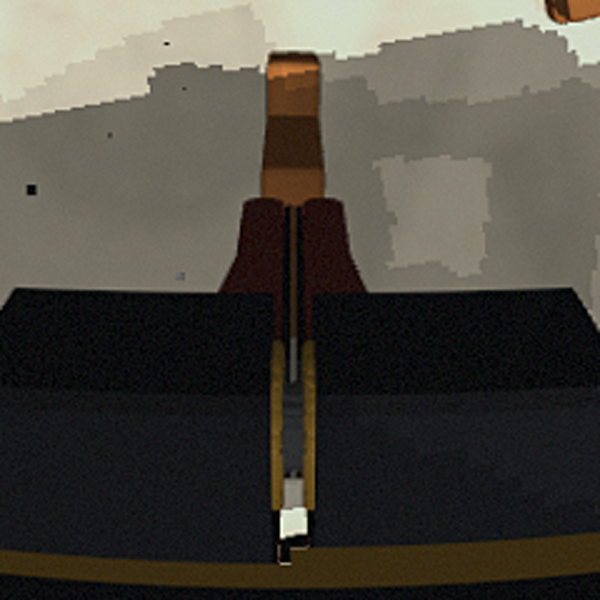

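```bash
python3 - <<'E'
from h import *
c=R.from_euler('z',-10.3,degrees=True).as_matrix()
T=np.array([0.4447,.1977,.0444])
cs=cam('scene');cw=cam('wrist')
for nm,z in(('tip.027',.027),('.040',.040),('.052',.052),('.055',.055)):
  for dx in(-.0135,0,.0135):
    for dy in(-.01,.01):
      P=T+c@[dx,dy,0];P[2]=z
      u,v=proj('scene',P,cs);a,b=proj('wrist',P,cw)
      print(nm,dx,dy,'scene crop',int((u-310)*8),int((v-225)*7.5),'wrist crop',int((a-200)*2.5),int((b-200)*2.5))
s=sensors.get_state();print(s['joint_positions'],s['eef_rot'],s['force'],s['moment'])
E
```

```text
tip.027 -0.0135 -0.01 scene crop 367 437 wrist crop 234 247
tip.027 -0.0135 0.01 scene crop 283 462 wrist crop 232 160
tip.027 0 -0.01 scene crop 341 395 wrist crop 296 247
tip.027 0 0.01 scene crop 258 419 wrist crop 296 160
tip.027 0.0135 -0.01 scene crop 317 353 wrist crop 357 247
tip.027 0.0135 0.01 scene crop 234 377 wrist crop 359 160
.040 -0.0135 -0.01 scene crop 371 403 wrist crop 231 272
.040 -0.0135 0.01 scene crop 286 427 wrist crop 228 180
.040 0 -0.01 scene crop 345 360 wrist crop 296 272
.040 0 0.01 scene crop 261 384 wrist crop 296 180
.040 0.0135 -0.01 scene crop 320 318 wrist crop 361 271
.040 0.0135 0.01 scene crop 237 342 wrist crop 364 180
.052 -0.0135 -0.01 scene crop 374 370 wrist crop 227 297
.052 -0.0135 0.01 scene crop 289 395 wrist crop 224 201
.052 0 -0.01 scene crop 348 328 wrist crop 296 297
.052 0 0.01 scene crop 264 352 wrist crop 296 201
.052 0.0135 -0.01 scene crop 323 286 wrist crop 366 297
.052 0.0135 0.01 scene crop 239 309 wrist crop 368 201
.055 -0.0135 -0.01 scene crop 375 362 wrist crop 226 304
.055 -0.0135 0.01 scene crop 289 387 wrist crop 223 207
.055 0 -0.01 scene crop 349 319 wrist crop 296 304
.055 0 0.01 scene crop 264 344 wrist crop 296 207
.055 0.0135 -0.01 scene crop 324 277 wrist crop 367 304
.055 0.0135 0.01 scene crop 240 301 wrist crop 370 207
[2.76180732e-01 4.33300859e-01 1.92830196e+00 4.61369333e-05
 7.80125091e-01 4.58656772e-01] [-3.14145701e+00  3.07899817e-05  1.38828749e+00] [-0.02425771 -0.49705154 -0.08790873] [-0.01202533 -0.10600121  0.03512244]
```

```bash
python3 - <<'E'
from h import *
im=cv2.imread('pics/wrist2.png')
cv2.imwrite('pics/c6.png',cv2.resize(im[220:420,140:500],(792,440),interpolation=cv2.INTER_CUBIC))
cw=cam('wrist'); s=sensors.get_state(); T=s['tool_pos']; M=R.from_euler('xyz',s['eef_rot']).as_matrix()
# in tool frame
print('cam in tool', M.T@(cw[2]-T))
for tz in(-.02,-.01,0,.01,.017):
  print(tz,[[tuple(int(q) for q in proj('wrist',T+M@np.array([x,y,tz]),cw)) for y in(-.044,.044,-.010,.010)] for x in(-.01,0,.01)])
E
```

```text
cam in tool [ 0.07050965 -0.00097806 -0.17045975]
-0.02 [[(223, 329), (413, 329), (296, 331), (340, 331)], [(221, 310), (415, 309), (296, 311), (341, 311)], [(219, 289), (417, 289), (295, 290), (341, 290)]]
-0.01 [[(228, 319), (408, 319), (297, 321), (339, 321)], [(226, 301), (410, 301), (297, 302), (339, 302)], [(225, 281), (412, 281), (297, 282), (340, 282)]]
0 [[(232, 311), (404, 311), (298, 312), (338, 312)], [(231, 293), (405, 293), (298, 294), (338, 294)], [(229, 274), (407, 274), (298, 275), (339, 275)]]
0.01 [[(236, 303), (400, 303), (299, 304), (337, 304)], [(235, 286), (401, 286), (299, 286), (337, 286)], [(233, 268), (402, 268), (298, 268), (337, 268)]]
0.017 [[(239, 298), (397, 298), (300, 299), (336, 299)], [(237, 281), (398, 281), (299, 282), (336, 282)], [(236, 264), (400, 264), (299, 264), (337, 264)]]
```

View pics/c6.png

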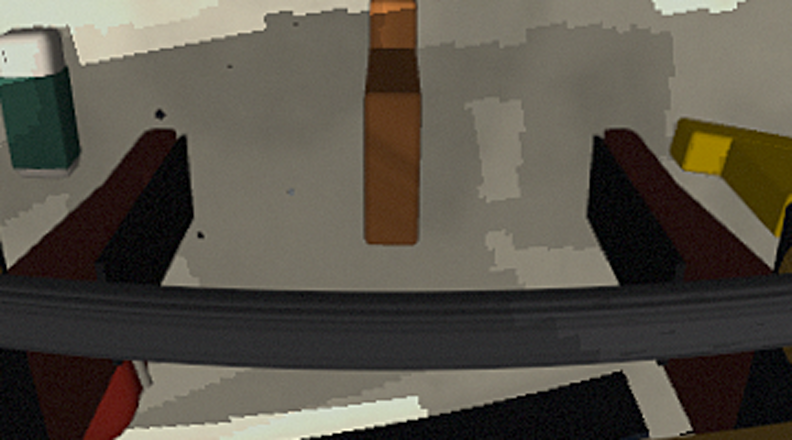

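The images disagree with the stated finger length. In both the wrist and scene views, open and shut, the pad ends sit about 10 mm above the TCP height (world z about 0.053), so the fingers shut just above the tab. The spacer has not moved. I'll open half-way, go down 27 mm lower while watching force, and check again.

Request:
{"method": "play_rows", "body": {"targets": [[0, 0, 0, 0, 0], [0, 0, 0, 0, 0], [0, 0, 0, 0, 0], [0, 0, 0, 0, 0], [0, 0, 0, 0, 0], [0, 0, 0, 0, 0], [0, 0, 0, 0, 0], [0, 0, 0, 0, 0], [0, 0, -0.5, 0, 0], [0, 0, -0.5, 0, 0]]}}

```text
time: 6.38
tool_pos: [0.445, 0.1977, 0.0343]
eef_rot: [3.141, -0.0, 1.388]
force: [-0.8, 0.1, 0.7]
opening: 0.501
```

```bash
python3 - <<'E'
from h import *
s=sensors.get_state();print(s['time'],s['tool_pos'],s['opening'],s['force'])
a=[]
for n in('wrist','scene'):
    im=capture(n)[:,:,::-1]; cv2.imwrite(f"pics/{n}7.png",im)
    a.append(cv2.resize(im[200:380,200:440] if n=='wrist' else im[225:305,310:417],(400,300),interpolation=cv2.INTER_CUBIC))
cv2.imwrite('pics/c7.png',np.hstack(a))
E
```

```text
6.3833 [0.44497713 0.19773988 0.0342615 ] 0.5010900927402049 [-0.77927915  0.1385012   0.72571115]
```

View pics/c7.png

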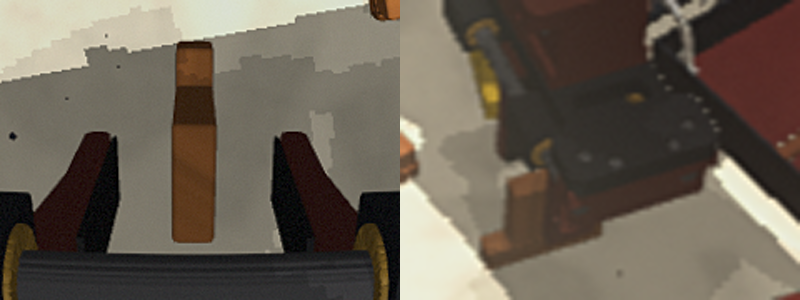

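Request:
{"method": "play_rows", "body": {"targets": [[0, 0, -0.4, 0, 0], [0, 0, -0.4, 0, 0], [0, 0, -0.2, 0, 0], [0, 0, 0, 0, 0]]}}

```text
time: 6.82
tool_pos: [0.4442, 0.1975, 0.0238]
eef_rot: [-3.141, 0.0, 1.388]
force: [-0.0, -0.1, -0.8]
opening: 0.498
```

Request:
{"method": "play_rows", "body": {"targets": [[0, 0, -0.3, 0, 0], [0, 0, -0.3, 0, 0], [0, 0, 0, 0, 0.9], [0, 0, 0, 0, 1], [0, 0, 0, 0, 1], [0, 0, 0, 0, 1], [0, 0, 0, 0, 1], [0, 0, 0, 0, 1], [0, 0, 0, 0, 1], [0, 0, 0, 0, 1]], "squeeze": 15}}

```text
time: 7.65
tool_pos: [0.4448, 0.1977, 0.0185]
eef_rot: [3.142, -0.0, 1.388]
force: [-0.4, 0.1, 0.9]
opening: 0.131
```

```bash
python3 - <<'E'
from h import *
s=sensors.get_state();print(s['time'],s['tool_pos'],s['opening'],s['force'])
a=[]
for n in('wrist','scene'):
    im=capture(n)[:,:,::-1]; cv2.imwrite(f"pics/{n}8.png",im)
    a.append(cv2.resize(im[200:380,200:440] if n=='wrist' else im[225:305,310:417],(400,300),interpolation=cv2.INTER_CUBIC))
cv2.imwrite('pics/c8.png',np.hstack(a))
E
```

```text
7.65 [0.44475275 0.19769233 0.01851641] 0.13128102626474145 [-0.44080671  0.05366443  0.88435521]
```

View pics/c8.png

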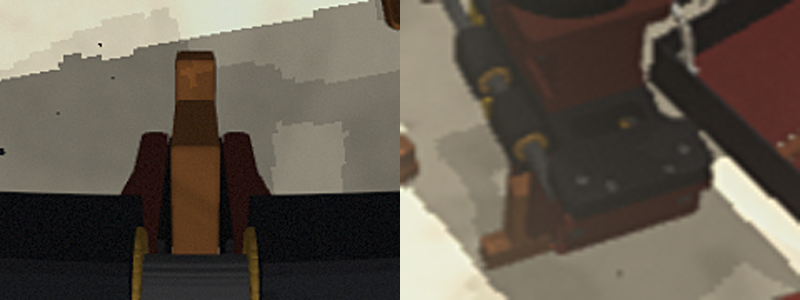

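The spacer is gripped (opening 0.131, about 11.5 mm). Next I lift it and carry it to above the far gap.

Request:
{"method": "play_rows", "body": {"targets": [[0, 0, 1, 0, 1], [0, 0, 2, 0, 1], [0, 0, 3, 0, 1], [0, 0, 2, 0, 1], [2, 1.2, 0, 2, 1], [2.5, 1.5, 0, 2, 1], [2.5, 1.5, 0, 2, 1], [2.5, 1.5, 0, 2, 1], [2.5, 1.5, 0, 2, 1], [2.5, 1.3, 0, 2, 1], [1.7, 1, 0, 2, 1], [0, 0, 0, 0.8, 1]]}}

```text
time: 8.75
tool_pos: [0.6108, 0.2947, 0.0993]
eef_rot: [3.137, -0.002, 1.648]
force: [0.5, -0.1, -0.6]
opening: 0.136
```

Request:
{"method": "play_rows", "body": {"targets": [[0, 0, -1, 0, 1], [0, 0, -1, 0, 1], [0, 0, 0, 0, 1]]}}

```text
time: 9.0
tool_pos: [0.6031, 0.2911, 0.0756]
eef_rot: [-3.136, 0.002, 1.646]
force: [-0.8, -0.0, -0.5]
opening: 0.137
```

```bash
python3 - <<'E'
from h import *
s=sensors.get_state();print(s['time'],s['tool_pos'],np.degrees(s['eef_rot']),s['opening'],s['force'])
for n in('wrist','scene','top'):
    im=capture(n)[:,:,::-1]; cv2.imwrite(f"pics/{n}9.png",im)
E
```

```text
9.0 [0.603061   0.29113453 0.07556931] [-1.79651080e+02  1.01792989e-01  9.43006412e+01] 0.13734362606973358 [-0.77177897 -0.03026056 -0.47142809]
```

View pics/wrist9.png

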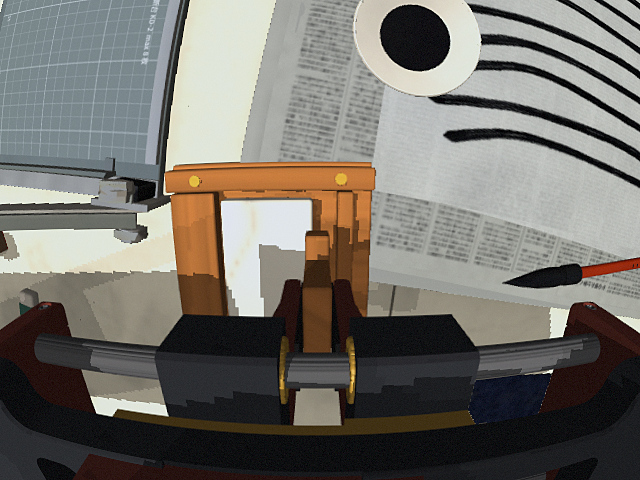

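View pics/scene9.png

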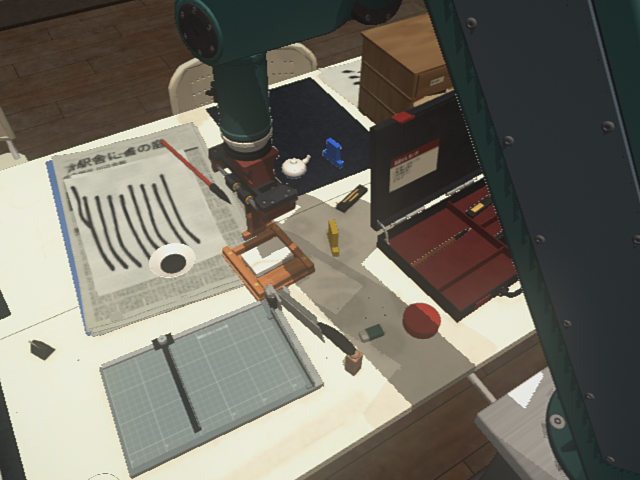

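Request:
{"method": "play_rows", "body": {"targets": [[0, 0, 0, 0, 1], [0, 0, 0, 0, 1], [0, 0, 0, 0, 1]]}}

```text
time: 9.4
tool_pos: [0.6068, 0.2927, 0.0789]
eef_rot: [3.141, -0.0, 1.646]
force: [0.1, -0.6, -0.8]
opening: 0.135
```

```bash
python3 - <<'E'
from h import *
s=sensors.get_state();print(s['time'],s['tool_pos'],np.degrees(s['eef_rot']),s['force'])
c=cam('wrist');print(c[2],c[0]['rotation'])
im=capture('wrist')[:,:,::-1]; cv2.imwrite("pics/wrist10.png",im)
cv2.imwrite('pics/c10.png',cv2.resize(im[150:330,190:400],None,fx=3.8,fy=3.3,interpolation=cv2.INTER_CUBIC))
E
```

```text
9.4 [0.60684377 0.29265763 0.07890137] [ 1.79968555e+02 -1.05248113e-02  9.43330896e+01] [ 0.06615283 -0.55935014 -0.83996706]
[0.60039495 0.36310748 0.24937873] [-0.26148328 -0.00120754  0.07636011]
```

View pics/c10.png

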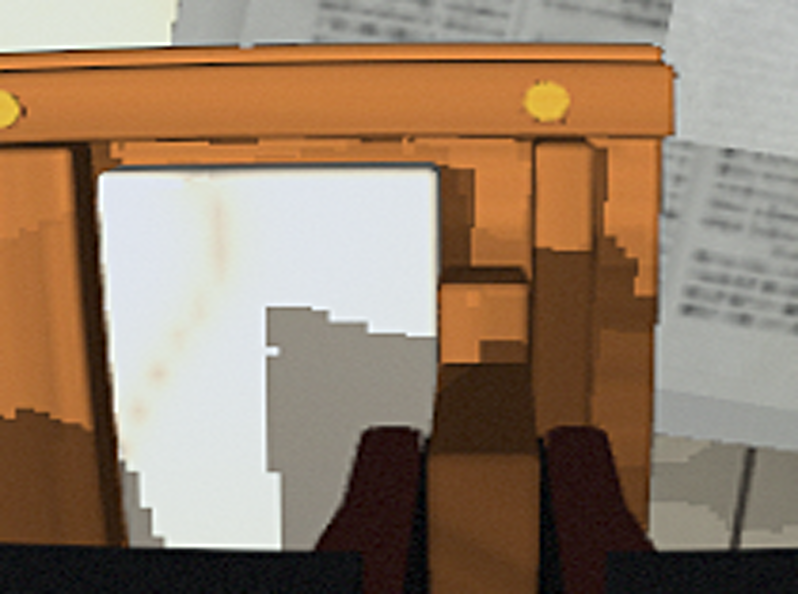

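```bash
cat >gap.py <<'E'
from h import *
def rel(ci,o,k,groups,yaw=4.3):
    M=R.from_euler('z',-yaw,degrees=True).as_matrix()
    for nm,z,pts in groups:
        for u,v in pts:
            p=at('wrist',o[0]+(u+.5)/k[0]-.5,o[1]+(v+.5)/k[1]-.5,z,ci); q=M@p
            print(nm,(q[:2]*1000).round(1), end='; ')
        print()
E
python3 - <<'E'
from gap import *
ci=cam('wrist')
rel(ci,(190,150),(3.8,3.3),[('tile',.029,[(98,174),(437,167),(437,235),(437,330)]),('rail',.024,[(535,145),(534,245),(533,300)]),('railout',.024,[(595,145),(593,245)]),('tilebotgap floor',.010,[(531,160),(531,260)]),
('foot top',.0744,[(441,283),(527,283)]),('foot bottom',.0604,[(443,269),(526,269)]),('tabtop',.1124,[(430,455),(539,455)])])
T=sensors.get_state()['tool_pos'];print(R.from_euler('z',-4.3,degrees=True).as_matrix()@T*1000)
E
```

```text
tile [564.1 285.6]; tile [619.  286.3]; tile [618.9 273.7]; tile [618.8 255.7]; 
rail [634.5 289.7]; rail [634.5 270.8]; rail [634.5 260.2]; 
railout [644.2 289.8]; railout [644.2 270.9]; 
tilebotgap floor [634.4 285. ]; tilebotgap floor [634.6 264.9]; 
foot top [620.8 275.5]; foot top [631.8 275.5]; 
foot bottom [620.7 274.4]; foot bottom [632.1 274.4]; 
tabtop [620.6 263.4]; tabtop [632.  263.4]; 
[627.13362962 246.38087352  78.88049893]
```

The board-frame fit puts the gap at 619.0–634.5 mm (centre 626.8) and the spacer centre at 626.3, with yaw aligned and y within 1 mm. I'll shift x by +0.4 mm and lower in stages.

Request:
{"method": "play_rows", "body": {"targets": [[0.04, 0, -0.5, 0, 1], [0, 0, -1, 0, 1], [0, 0, -1, 0, 1], [0, 0, -0.4, 0, 1], [0, 0, 0, 0, 1], [0, 0, 0, 0, 1]]}}

```text
time: 9.95
tool_pos: [0.6066, 0.2925, 0.0486]
eef_rot: [-3.14, 0.0, 1.647]
force: [-0.3, 0.1, -0.3]
opening: 0.137
```

```bash
python3 - <<'E'
from gap import *
s=sensors.get_state();print(s['time'],s['tool_pos'],np.degrees(s['eef_rot']),s['force'])
im=capture('wrist')[:,:,::-1]; cv2.imwrite("pics/wrist11.png",im)
cv2.imwrite('pics/c11.png',cv2.resize(im[120:300,190:400],None,fx=3.8,fy=3.3,interpolation=cv2.INTER_CUBIC))
E
```

```text
9.95 [0.60657348 0.29251889 0.04855563] [-1.79910442e+02  2.14792741e-02  9.43437477e+01] [-0.29186189  0.10711384 -0.34178904]
```

View pics/c11.png

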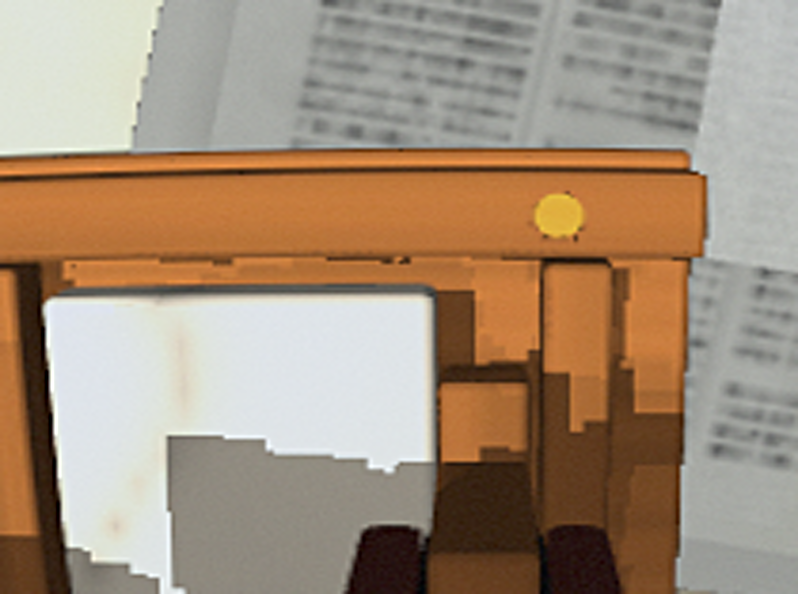

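```bash
python3 - <<'E'
from gap import *
ci=cam('wrist')
rel(ci,(190,120),(3.8,3.3),[('tile',.029,[(45,300),(434,292),(434,400)]),('rail',.024,[(544,265),(543,365)]),('railout',.024,[(611,265)]),
('foot top',.0440,[(440,382),(527,382)]),('foot bottom',.030,[(443,368),(526,368)]),('tabtop',.082,[(428,553),(540,553)])])
E
```

```text
tile [564.4 285.5]; tile [619.5 286.2]; tile [619.4 268.7]; 
rail [634.7 289.8]; rail [634.8 273.4]; 
railout [644.1 289.9]; 
foot top [620.7 275.2]; foot top [631.9 275.3]; 
foot bottom [620.7 274.2]; foot bottom [632.2 274.2]; 
tabtop [620.5 263.2]; tabtop [632.2 263.2];
```

Request:
{"method": "play_rows", "body": {"targets": [[0.07, 0, 0, 0, 1], [0, 0, 0, 0, 1], [0, 0, -0.3, 0, 1], [0, 0, -0.3, 0, 1], [0, 0, -0.2, 0, 1], [0, 0, 0, 0, 1]]}}

```text
time: 10.5
tool_pos: [0.6073, 0.2925, 0.0407]
eef_rot: [-3.14, 0.0, 1.647]
force: [-0.1, 0.1, 0.2]
opening: 0.131
```

Request:
{"method": "play_rows", "body": {"targets": [[0, 0, -0.4, 0, 1], [0, 0, -0.4, 0, 1], [0, 0, -0.2, 0, 1], [0, 0, 0, 0, 1]]}}

```text
time: 10.83
tool_pos: [0.6072, 0.2925, 0.0306]
eef_rot: [-3.14, 0.0, 1.647]
force: [-0.7, 0.8, -0.1]
opening: 0.138
```

Request:
{"method": "play_rows", "body": {"targets": [[0, 0, -0.1, 0, 1], [0, 0, -0.1, 0, 1], [0, 0, 0, 0, 1]]}}

```text
time: 11.08
tool_pos: [0.6077, 0.2927, 0.0293]
eef_rot: [-3.141, 0.0, 1.647]
force: [1.1, -0.6, -0.4]
opening: 0.137
```

```bash
python3 - <<'E'
from gap import *
s=sensors.get_state();print(s['time'],s['tool_pos'],np.degrees(s['eef_rot']),s['force'])
im=capture('wrist')[:,:,::-1]; cv2.imwrite("pics/wrist12.png",im)
cv2.imwrite('pics/c12.png',cv2.resize(im[100:300,190:400],None,fx=3.8,fy=3,interpolation=cv2.INTER_CUBIC))
E
```

```text
11.0833 [0.60773008 0.29265763 0.02928272] [-1.79984714e+02  2.53633290e-03  9.43439787e+01] [ 1.06164652 -0.6390493  -0.35428331]
```

View pics/c12.png

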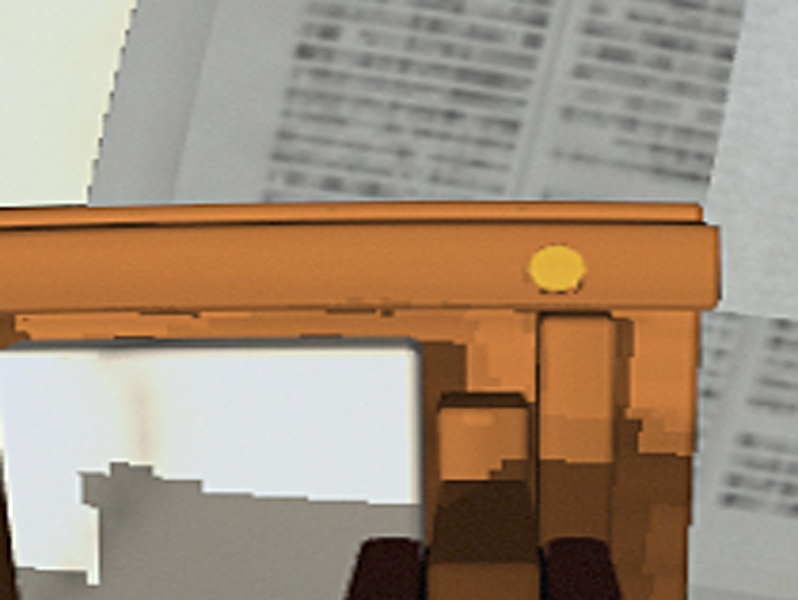

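The foot lies in the gap: tile edge at column 422, foot at 437–527, rail at 539. One more millimetre down, then release.

Request:
{"method": "play_rows", "body": {"targets": [[0, 0, -0.05, 0, 1], [0, 0, -0.05, 0, 1], [0, 0, 0, 0, 1]]}}

```text
time: 11.38
tool_pos: [0.6079, 0.2927, 0.0285]
eef_rot: [3.141, -0.0, 1.647]
force: [-0.3, -0.1, -0.6]
opening: 0.135
```

Request:
{"method": "play_rows", "body": {"targets": [[0, 0, 0, 0, 0.5], [0, 0, 0, 0, 0.3], [0, 0, 0, 0, 0.2], [0, 0, 0, 0, 0.2], [0, 0, 0, 0, 0.2], [0, 0, 0, 0, 0.2], [0, 0, 0, 0, 0.2], [0, 0, 0, 0, 0.2]]}}

```text
time: 12.05
tool_pos: [0.6078, 0.2927, 0.0284]
eef_rot: [-3.141, -0.0, 1.647]
force: [-0.1, -0.5, -0.0]
opening: 0.398
```

```bash
python3 - <<'E'
from gap import *
s=sensors.get_state();print(s['time'],s['tool_pos'],s['opening'],s['force'])
im=capture('wrist')[:,:,::-1]; cv2.imwrite("pics/wrist13.png",im)
cv2.imwrite('pics/c13.png',cv2.resize(im[100:340,190:440],None,fx=3,fy=2.5,interpolation=cv2.INTER_CUBIC))
E
```

```text
12.05 [0.6077867  0.29268201 0.02842108] 0.39823700003766965 [-0.09079016 -0.4955842  -0.01759927]
```

View pics/c13.png

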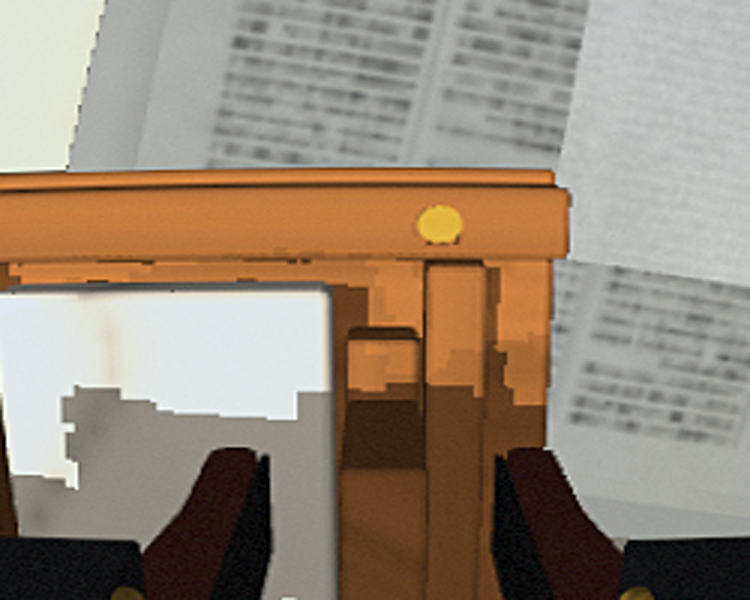

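The spacer stands in the gap and the fingers are clear of it. Now I go up, move over the tile and close.

Request:
{"method": "play_rows", "body": {"targets": [[0, 0, 1, 0, 0.2], [0, 0, 2, 0, 0.2], [0, 0, 2, 0, 0.2], [0, 0, 0.5, 0, 0.2], [-1.3, -0.1, 0, 0, 1], [-1.3, -0.1, 0, 0, 1], [-1.2, -0.1, 0, 0, 1], [0, 0, 0, 0, 1], [0, 0, 0, 0, 1], [0, 0, 0, 0, 1], [0, 0, 0, 0, 1], [0, 0, 0, 0, 1]], "squeeze": 15}}

```text
time: 13.1
tool_pos: [0.5707, 0.2898, 0.0834]
eef_rot: [3.141, -0.0, 1.646]
force: [-0.0, 0.5, 0.8]
opening: 0.006
```

```bash
python3 - <<'E'
from gap import *
s=sensors.get_state();print(s['time'],s['tool_pos'],s['opening'],s['force'])
a=[]
for n in('wrist','scene'):
    im=capture(n)[:,:,::-1]; cv2.imwrite(f"pics/{n}14.png",im)
    a.append(cv2.resize(im[140:380,200:520] if n=='wrist' else im[200:305,210:350],(400,300),interpolation=cv2.INTER_CUBIC))
cv2.imwrite('pics/c14.png',np.hstack(a))
E
```

```text
13.1 [0.57068711 0.2897538  0.08340834] 0.006205743378302112 [-0.02581509  0.50423065  0.8004386 ]
```

View pics/c14.png

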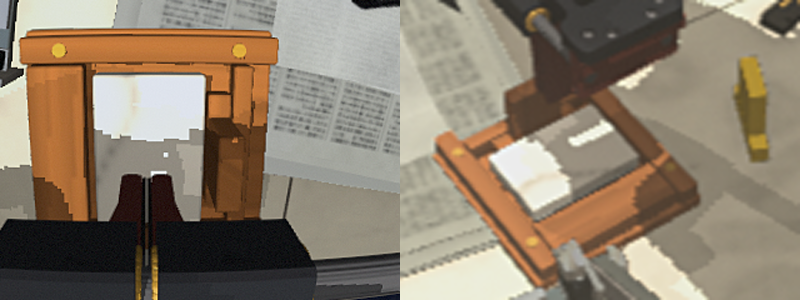

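The spacer is standing upright in the far gap, with the closed fingers above the tile's centre. I'll descend to just above the tile.

Request:
{"method": "play_rows", "body": {"targets": [[0, 0, -1, 0, 1], [0, 0, -2, 0, 1], [0, 0, -1.5, 0, 1], [0, 0, -1, 0, 1], [0, 0, 0, 0, 1], [0, 0, 0, 0, 1]]}}

```text
time: 13.7
tool_pos: [0.5693, 0.2894, 0.0276]
eef_rot: [-3.14, 0.0, 1.647]
force: [0.0, -0.0, 1.6]
opening: 0.006
```

Request:
{"method": "play_rows", "body": {"targets": [[0, 0, -0.4, 0, 1], [0, 0, -0.4, 0, 1], [0, 0, 0, 0, 1], [0, 0, 0, 0, 1]]}}

```text
time: 14.03
tool_pos: [0.5704, 0.2899, 0.0209]
eef_rot: [3.14, -0.0, 1.647]
force: [-0.4, 0.5, 0.7]
opening: 0.005
```

Request:
{"method": "play_rows", "body": {"targets": [[0, 0, -0.15, 0, 1], [0, 0, -0.15, 0, 1], [0, 0, 0, 0, 1]]}}

```text
time: 14.28
tool_pos: [0.5704, 0.2899, 0.0179]
eef_rot: [3.14, -0.0, 1.647]
force: [0.5, -0.4, 5.0]
opening: 0.007
```

Contact: 5 N at tool z 0.0179. I'll press further in small steps.

Request:
{"method": "play_rows", "body": {"targets": [[0, 0, -0.1, 0, 1], [0, 0, -0.1, 0, 1], [0, 0, 0, 0, 1]]}}

```text
time: 14.53
tool_pos: [0.5704, 0.2899, 0.0162]
eef_rot: [3.14, -0.0, 1.647]
force: [-0.0, 0.0, 6.1]
opening: 0.008
```

Request:
{"method": "play_rows", "body": {"targets": [[0, 0, -0.05, 0, 1], [0, 0, 0, 0, 1], [0, 0, 0, 0, 1]]}}

```text
time: 14.78
tool_pos: [0.5705, 0.2899, 0.0161]
eef_rot: [3.14, -0.0, 1.647]
force: [-1.1, 0.4, 10.2]
opening: 0.006
```

Request:
{"method": "play_rows", "body": {"targets": [[0, 0, -0.05, 0, 1], [0, 0, 0, 0, 1], [0, 0, 0, 0, 1], [0, 0, 0, 0, 1]]}}

```text
time: 15.12
tool_pos: [0.5705, 0.2899, 0.0161]
eef_rot: [3.14, -0.0, 1.647]
force: [-1.2, -0.7, 13.3]
opening: 0.009
```

```bash
python3 - <<'E'
from gap import *
s=sensors.get_state();print(s['time'],s['tool_pos'],s['opening'],s['force'])
a=[]
for n in('wrist','scene'):
    im=capture(n)[:,:,::-1]; cv2.imwrite(f"pics/{n}15.png",im)
    a.append(cv2.resize(im[100:340,180:500] if n=='wrist' else im[200:305,210:350],(400,300),interpolation=cv2.INTER_CUBIC))
cv2.imwrite('pics/c15.png',np.hstack(a))
print(sensors.get_state()['force'])
E
```

```text
15.1167 [0.57048735 0.28993265 0.0160871 ] 0.008500402762365286 [-1.22780113 -0.70866169 13.3213353 ]
[-1.54923746 -0.43208893 12.56197701]
```

View pics/c15.png

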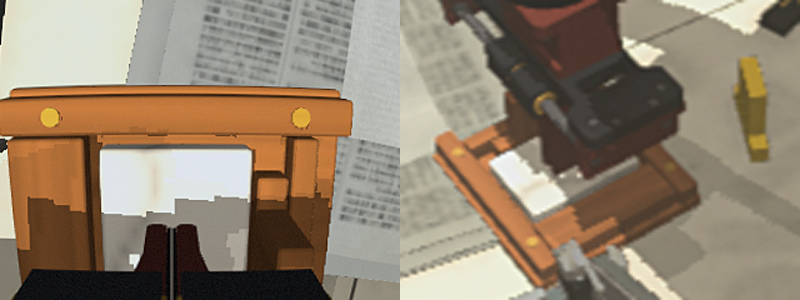

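The firm stop is reached: z stays at 0.0161 while force rises from 10 to 13 N, and travel since contact is about 5 mm. The spacer stands free in the gap, so I'm handing in.

```bash
python3 - <<'E'
from h import *
manip.job_done()
s=sensors.get_state();print(s['time'],s['tool_pos'],s['force'])
E
```

```text
the job is handed in; nothing more can be done
the job is handed in; nothing more can be done
```

I put the wooden spacer into the wide gap on the far side, beside the slim rail, and let go of it. I then pressed the tile to its firm stop with the closed fingers and handed in while still holding it, at about 15 s of the 40 s. The hand-in gave no verdict.

**Last checks:**
- **Tile:** the push read 12.6–13.3 N. The tool height stayed at 0.0161 m while the force rose from 10 to 13 N, so the tile was against its stop. It had travelled about 5 mm since contact. I judged it flush from that travel and stop, not from a measurement in the image.
- **Spacer:** the wrist and scene views show it upright in the gap, with nothing touching it. While lowering it the force stayed near zero, and it never came near the wide rail.
- **Other things:** I kept clear of them and saw none disturbed in the views, but I did not measure their positions again at the end.

**What went wrong or disagreed:**
- **First grasp:** it closed on nothing. Both cameras showed the fingertips about 10 mm above the reported TCP height, not 17 mm below it as stated. I went 26 mm lower and the second grasp held, without disturbing the spacer.
- **Camera positions:** the cameras differed by up to about 6 mm in absolute position. I placed the spacer using the wrist camera's relative measurements of gap and spacer.
- **After hand-in:** the readout I tried to take then was refused, so the numbers above are from just before it.

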